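# Click the bobbin dispenser on by five

### The arm

A 6-joint arm with a two-finger parallel gripper is mounted at the origin on the work surface. World frame = base frame: x ahead of the robot, y to its left, z up, the work surface at z = 0. Lengths are in mm, angles in degrees, forces in N, time in s.
With the tool pointing down it reaches from about 350 to 850 mm from the base axis. Payload 8.1 kg.
Tool frame: the origin (TCP) lies at the very end of the fingers, on their centre line; the grasp point (between the pads) lies 19 mm behind it; z points along the fingers, y is the line along which they close (so a half turn about z gives the same grasp; the last joint's range is limited). The gripper opens to 85 mm and grips with 20 to 120 N. Pads are 22 mm wide; open, the fingers measure 114 mm over their backs; the gripper's body (76 mm by 85 mm) begins 54 mm behind the grasp point. The pads swing forward as they close: fully open they stand 13 mm farther back than shut.
Start: joints at [63.976, 7.471, 85.268, -0, 87.261, -4.893], TCP at [216.277, 559.669, 231.292] pointing down, gripper open.
Joint ranges: [-169.43, 169.43], [-51.17, 129.36], [1.28, 143.12], [-76.62, 256.62], [0, 156.53], [-152.29, 152.29]. Speed limits (degrees/s): [136.94, 136.94, 159.86, 180, 180, 180].

### API

Orientations are given as [roll, pitch, yaw] about the fixed x, y, z axes, in that order (R = Rz(yaw) Ry(pitch) Rx(roll)).
In Python, from bench import r gives the robot as it stands.
- The arm moves only by the shell command python3 -m jog 'ROWS' [FORCE]. ROWS is JSON, a list of rows, each a list of 7 numbers: the turn, a rotation vector about the tool's x, y, z in degrees, then the shift along the tool's x, y, z in mm, then the closure, from -1 (fully open) to 1 (shut), so that 0 is half open. A call has 1 to 5 rows; each row shifts and turns the commanded pose from where the row before left it, along the tool's axes as they then stand; what a row does not reach is not made up. A row lasts 1/10 s, in which the tool goes at most 50 mm and 8.59 degrees, less where a joint would pass 70% of its speed; a pose out of reach is approached as far as the arm can. A call is refused whole if a number of a shift passes 50 or a number of a turn 8.59, either way. A call with a gripper value outside its range is refused whole. The fingers move at their own pace and stop on an object; FORCE is the grip in N (left out, the last holds). Time passes only in rows, so rows that do not move let the fingers close. It gives the time, the measured TCP pose, the force, the opening and the grip force at its end, in the units of the state.
- r.sense(): the state, without advancing time (a new reading comes with each control period).
- r.snapshot(name): name is "side" or "top" or "wrist"; returns a dict with "pixels" (420x560x3 uint8, red, green, blue), "fx", "fy", "cx", "cy" (pixels), "world_to_cam" (4x4, takes a point from world to camera coordinates); the wrist camera has in their place "hand_eye" (4x4, takes a point from camera to tool coordinates, whose origin is the TCP and whose axes are the flange's). Camera axes: x right, y up, looking along -z (the intrinsics and any distortion apply to the point x, -y, -z); pixel columns grow to the right and rows downward; lengths in mm; the calibration is good to about 2 mm. The wrist camera is an equidistant fisheye: a pixel r from the principal point sees the ray r / f radians off the axis. A picture is of the moment at which its call begins: read the wrist's pose just before it. There is no depth.
- r.hand_in(): hands the job in; it is judged then, once.
The state is a dict: "time": time; "joint_pos": joint angles; "qd": joint speeds; "joint_efforts": joint torques, N m; "tool_pos": TCP position; "tcp_rot": TCP orientation; "ft_force": force on the tool from outside, world axes, zero at the start; "wrist_torque": the same for the moment, N m; "finger_gap": finger opening in mm; "grip_force": force on a finger pad.
Only numpy, scipy, OpenCV 4.12 (cv2) and the standard library are available. Lean on these libraries where they do the work, as an engineer would, in place of code of your own. Each camera call takes 0.05 s, during which the arm holds its last target. There are 200 camera calls.

### The job

Draw the lock pin of the round blue bobbin dispenser right out, turn its black dial five clicks clockwise, and slide the lock pin fully home again. Count the clicks by feel, since the dial has a lot of slack and its white line tells nothing; handle the dial and pin gently and never force a pin that is blocked. Leave everything else on the table where it stands.

Things in the scene. Friction and masses are not known exactly. Their poses are not given: they have to be found in the camera images.
- dispenser: bobbin dispenser, fixed: 150 x 150 x 12 mm wooden foot, round blue cover of 128 mm diameter whose flat top is 48 mm above the table, a 50 mm wide lock-pin track reaching 150 mm from the centre along its -y, and a brass outlet tray with a bobbin reaching 112 mm along its -x. Origin on the dial's upright axis at the table surface; z up
- cover_top (a point): centre of the cover's top. Hidden under it is a click wheel with detents every 12 degrees, which the dial drives through slack. The wheel starts at rest in a detent, cannot turn anticlockwise from there, and has a stop just past the seventh click
- dial: round black dial, 44 mm diameter, 40 mm tall, from 50 to 90 mm above the table on the dispenser's axis. Origin at the centre of its underside, z up, x along the white line on its top. It has 26 degrees of slack in all to the click wheel; where in the slack it starts, and how the white line lies to the detents, are unknown. Squeeze it with less than 60 N
- dial_top (a point): centre of the dial's top, 90 mm above the table. How the dial feels: about 0.01 N m in the slack; about 0.25 N m to push the wheel out of a detent, fading to nothing at the crest half a click (6 degrees) on; there the wheel jumps by itself into the next detent and the dial is free again for about 6 degrees, until it pushes out of that one
- dial_mark (a point): outer end of the white line on the dial's top, 18 mm from the axis, 90 mm above the table
- lock_pin: sliding lock pin with an upright red round post, 16 mm diameter, 30 to 70 mm above the table, on a steel carriage 22 mm square. Origin on the post's axis, 30 mm above the table; axes as the dispenser's. Home, the origin is 110 mm from the dial's axis along the dispenser's -y; it slides straight out along -y by 16 mm to a stop. Keep the force on it below 30 N, pinch included
- pin_top (a point): centre of the top of the lock pin's post, 70 mm above the table. The pin slides with about 2 N friction and stays where it is left. While home it locks the click wheel. It goes home only with the wheel in the detent where it starts or in the fifth one clockwise from it; at the others it is blocked about 7 mm short of home
- bobbin_box: bystander: green plastic bobbin box 90 x 130 x 28 mm, loose, near the dispenser; origin at the centre of its underside
- thimble: bystander: steel thimble, 19 mm wide, 22 mm tall, loose, near the dispenser; origin at the centre of its underside
- votive_cup: bystander: glass votive cup, 64 mm wide, 62 mm tall, loose; origin at the centre of its underside
- snap_tin: bystander: round aluminium tin with a snap lid, 87 mm wide, 40 mm tall, loose; origin at the centre of its underside
- red_spool: bystander: red thread spool, 34 mm wide, 40 mm tall, loose; origin at the centre of its underside
- yellow_spool: bystander: yellow thread spool, 34 mm wide, 40 mm tall, loose; origin at the centre of its underside
- hoop_stand: bystander, fixed: wooden embroidery hoop of 160 mm diameter standing upright in a tabletop spring clip, 235 mm tall; origin at the centre of its foot

How it is judged (in metres and radians):
On the way, in this order (a step that is already met when the one before it is completed fails the run):
1. the lock pin is drawn right out (y of lock_pin in the frame of dispenser below -0.123 m), for 0.1 s.
2. the dial is turned well past its slack with the pin out (y of lock_pin in the frame of dispenser below -0.119 m and distance of dial_mark from where it was at the start of the episode above 0.0125 m), for 0.1 s.
At the end, for the whole second after the job is handed in: The lock pin is fully home (within 2 mm), which it can be only at the fifth click, the dial having been turned on past its slack (its mark more than 9.3 mm from where it began), and both are let go (y of lock_pin in the frame of dispenser above -0.112 m and distance of dial_mark from where it was at the start of the episode above 0.0093 m and contact force between the fingers and lock_pin below 0.1 N and contact force between the fingers and dial below 0.1 N); the robot touches nothing.
It fails at once if the lock pin was forced or squeezed too hard (over 40 N on its post) (contact force between the fingers and lock_pin above 40 N).
It fails at once if the dial was squeezed too hard (over 70 N) (contact force between the fingers and dial above 70 N).
It fails at once if something else on the table was moved by more than 15 mm, or the hoop stand was struck (distance of any of bobbin_box, thimble, votive_cup, snap_tin, red_spool, yellow_spool from where it was at the start of the episode above 0.015 m or contact force between anything else and hoop_stand above 2 N).
It also fails if it takes over 72 s, if anything falls off the work surface, if the arm or the gripper's body presses on something with over 40 N, if the wrist force passes 120 N, or if a joint passes its speed limit or range.

## Working session

There is one attempt and no reset: what is moved stays moved. The work goes in short steps, Python scripts to look and compute and a shell command to move; the robot and the scene stay as the last step left them, time stands still between calls to the robot, and variables do not carry over. Pictures are saved under pics/ and viewed, at most 12 in all, crops included, and the job is handed in when it is done.

```bash
ls; mkdir -p pics
python3 - <<'E'
from bench import r
import cv2,json
s=r.sense(); print(s)
for n in("side","top"):
    d=r.snapshot(n); cv2.imwrite(f"pics/{n}0.png",d["pixels"][:,:,::-1]); print(n,d["fx"],d["fy"],d["cx"],d["cy"],d["world_to_cam"].tolist() if hasattr(d["world_to_cam"],'tolist') else d["world_to_cam"],[k for k in d])
E
```

```text
pics
{'time': 0.0, 'joint_pos': array([ 6.39757930e+01,  7.51633802e+00,  8.53308775e+01,  8.87714407e-04,
        8.72617747e+01, -4.89296055e+00]), 'qd': array([ 0.01419977, -0.02458557,  0.00411819,  0.07802942,  0.05235434,
       -0.01791092]), 'joint_efforts': array([-2.41259790e-03, -5.69420063e+01, -5.00538468e+01, -6.47102897e-04,
        1.51854067e-02,  5.16394300e-05]), 'tool_pos': array([216.0277435 , 559.15577838, 230.21630103]), 'tcp_rot': array([-1.79891483e+02, -1.01796486e-02,  1.58868701e+02]), 'ft_force': array([-0.29087287,  0.72937828, -0.71019332]), 'wrist_torque': array([-0.04720207, -0.01672532, -0.02020049]), 'grip_force': 0.0, 'finger_gap': 85.20478630763644}
side 392.3124275118621 392.3124275118621 280.9822330517258 207.34601836919182 [[-0.9474605919793816, -0.31935050988793623, -0.018266868379529625, 543.9753148808147], [0.2276101293896237, -0.7132040415481796, 0.6629733208196098, -181.33610210641908], [-0.22474887240054994, 0.6239833707348758, 0.7484201342835611, -849.3862528900346], [0.0, 0.0, 0.0, 1.0]] ['pixels', 'fx', 'fy', 'cx', 'cy', 'world_to_cam']
top 440.4627435127551 440.4627435127551 280.55289821743673 210.91500941169855 [[0.012048067313884773, -0.9999093300832147, 0.006014622726058442, -1.1093556691378934], [0.9917509472724974, 0.0127169846543021, 0.12754739074322893, -573.5076115987478], [-0.12761231389683275, 0.0044283082366703645, 0.9918142403837814, -1332.9722256480802], [0.0, 0.0, 0.0, 1.0]] ['pixels', 'fx', 'fy', 'cx', 'cy', 'world_to_cam']
```

View pics/top0.png

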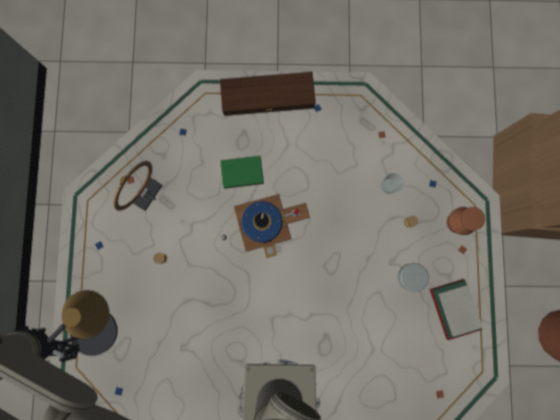

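View pics/side0.png

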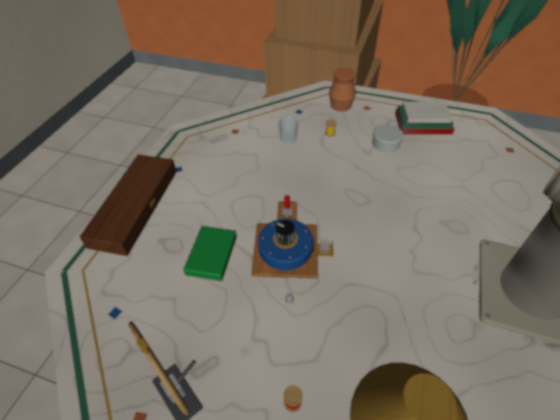

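The top view shows the dial at (262,220), the red pin at (297,212) and the tray at (270,250). The side view shows the dial top at (286,224) and the pin at (287,200). The thimble is at (224,237) in the top view.

```bash
cat > h.py <<'E'
from bench import r
import numpy as np, cv2
from scipy.spatial.transform import Rotation as R
def ray(d,px,T=None):
    """world origin+direction of pixel; T tool pose 4x4 for the wrist"""
    x=(px[0]-d["cx"])/d["fx"]; y=(px[1]-d["cy"])/d["fy"]
    if T is None:
        v=np.array([x,-y,-1]); M=np.linalg.inv(np.array(d["world_to_cam"]))
    else:
        t=np.hypot(x,y); k=np.sin(t)/t if t>1e-9 else 1
        v=np.array([x*k,-y*k,-np.cos(t)]); M=T@np.array(d["hand_eye"])
    return M[:3,3],M[:3,:3]@v
def atz(d,px,z,T=None):
    o,v=ray(d,px,T); return o+v*(z-o[2])/v[2]
def pose():
    s=r.sense(); T=np.eye(4); T[:3,:3]=R.from_euler("xyz",s["tcp_rot"],degrees=True).as_matrix(); T[:3,3]=s["tool_pos"]; return T
def totool(dx):
    return pose()[:3,:3].T@np.array(dx)
E
python3 - <<'E'
from h import *
for n in("top","side"):
    d=r.snapshot(n); h=cv2.cvtColor(d["pixels"],cv2.COLOR_RGB2HSV).astype(int)
    c=(280,230)if n=="top" else (286,230)
    yy,xx=np.mgrid[:420,:560]; near=(abs(xx-c[0])<45)&(abs(yy-c[1])<45)
    red=near&((h[...,0]<6)|(h[...,0]>174))&(h[...,1]>150)&(h[...,2]>60)
    blue=near&(h[...,0]>98)&(h[...,0]<125)&(h[...,1]>120)
    for m,z in((red,60),(blue,45)):
        p=cv2.minEnclosingCircle(np.argwhere(m)[:,::-1].astype(np.float32)); print(n,m.sum(),p,atz(d,p[0],z))
    if n=="top":
        print([atz(d,p,0).round() for p in((260,198),(236,207),(246,249),(289,238),(224,237),(242,171))])
T=pose(); print(T[:3,:3].round(3))
d=r.snapshot("wrist"); print(d["fx"],d["cx"],d["cy"],np.array(d["hand_eye"]).round(2).tolist())
E
```

```text
top 14 ((296.1666564941406, 210.5), 1.900386095046997) [572.37413559 -41.59441712  60.        ]
top 841 ((261.481201171875, 221.5243377685547), 19.63796615600586) [538.71181059  64.40604246  45.        ]
[array([619.,  72.,   0.]), array([589., 148.,   0.]), array([456., 113.,   0.]), array([492., -22.,   0.]), array([493., 184.,   0.]), array([707., 132.,   0.])]
side 57 ((286.5, 201.5), 5.700977325439453) [571.00692961 -36.21367064  60.        ]
side 1501 ((285.2707214355469, 243.3204345703125), 26.934837341308594) [538.11784817  73.81399223  45.        ]
[[-0.933  0.361 -0.   ]
 [ 0.361  0.933 -0.001]
 [ 0.    -0.001 -1.   ]]
325.19226210127806 281.83096886212974 209.5787770852482 [[0.0, 0.96, 0.28, 71.57], [1.0, -0.0, -0.0, -0.59], [-0.0, 0.28, -0.96, -143.2], [0.0, 0.0, 0.0, 1.0]]
```

Run:
```python
from h import *
a=r.snapshot("top");b=r.snapshot("side")
o,v=ray(a,(85,315));p,w=ray(b,(412,400))
k=np.linalg.lstsq(np.c_[v,-w],p-o,rcond=None)[0]; print("lamp?",o+v*k[0],p+w*k[1])
for z in (0,100,300,500): print(z,atz(a,(85,315),z).round(),atz(b,(412,400),z).round())
g=np.array([540,55,240]); print(totool(g-pose()[:3,3]))
T=pose(); d=r.snapshot("wrist"); cv2.imwrite("pics/w0.png",d["pixels"][:,:,::-1])
```

```text
lamp? [288.43529593 441.40211116 387.45194176] [294.32666963 440.80438812 386.55278155]
0 [246. 606.   0.] [222. 305.   0.]
100 [257. 564. 100.] [240. 340. 100.]
300 [279. 479. 300.] [278. 410. 300.]
500 [301. 393. 500.] [316. 481. 500.]
[-483.90740136 -353.91897481   -8.83506274]
```

View pics/w0.png

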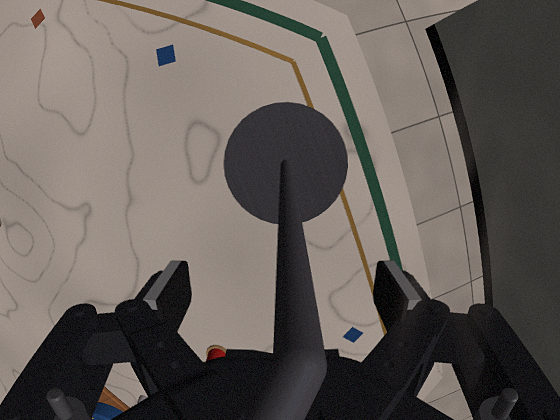

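Run:
```python
from h import *
T=pose(); d=r.snapshot("wrist"); print("cam",(T@np.array(d["hand_eye"]))[:3,3])
print("base",atz(d,(286,162),15,T),"edge",atz(d,(225,162),15,T))
for px in ((286,165),(299,280),(325,370)):
    print(px,[atz(d,px,z,T).round().tolist() for z in(50,100,150,200,250,300)])
a=r.snapshot("top");b=r.snapshot("side")
for px in((65,315),(108,315),(86,290),(70,318),(97,335)): print(px,[atz(a,px,z).round()[:2].tolist() for z in(0,300,350,400)])
for n,dd,c in(("top",a,(20,280,140,400)),("side",b,(320,320,480,420))):
    x0,y0,x1,y1=c; cv2.imwrite(f"pics/{n}c.png",cv2.resize(cv2.convertScaleAbs(dd["pixels"][y0:y1,x0:x1,::-1],alpha=1.6),None,fx=4,fy=4,interpolation=cv2.INTER_CUBIC))
i=cv2.imread("pics/topc.png"); j=cv2.imread("pics/sidec.png")
j=cv2.resize(j,(int(j.shape[1]*i.shape[0]/j.shape[0]),i.shape[0])); m=np.hstack([i,j]); m=cv2.resize(m,(800,int(m.shape[0]*800/m.shape[1]))); cv2.imwrite("pics/lamp.png",m)
```

```text
cam [149.273247   584.88098965 374.31717415]
base [196.33709831 571.61983722  15.        ] edge [171.22041631 507.98767666  15.        ]
(286, 165) [[195.0, 572.0, 50.0], [188.0, 574.0, 100.0], [181.0, 576.0, 150.0], [174.0, 578.0, 200.0], [167.0, 580.0, 250.0], [160.0, 582.0, 300.0]]
(299, 280) [[321.0, 539.0, 50.0], [294.0, 546.0, 100.0], [268.0, 553.0, 150.0], [241.0, 560.0, 200.0], [215.0, 567.0, 250.0], [189.0, 574.0, 300.0]]
(325, 370) [[468.0, 524.0, 50.0], [419.0, 534.0, 100.0], [370.0, 543.0, 150.0], [320.0, 552.0, 200.0], [271.0, 562.0, 250.0], [222.0, 571.0, 300.0]]
(65, 315) [[245.0, 668.0], [278.0, 527.0], [284.0, 504.0], [289.0, 480.0]]
(108, 315) [[247.0, 536.0], [280.0, 423.0], [285.0, 404.0], [290.0, 385.0]]
(86, 290) [[322.0, 609.0], [339.0, 480.0], [341.0, 459.0], [344.0, 438.0]]
(70, 318) [[236.0, 652.0], [271.0, 514.0], [277.0, 492.0], [283.0, 469.0]]
(97, 335) [[186.0, 566.0], [232.0, 447.0], [240.0, 427.0], [247.0, 407.0]]
```

View pics/lamp.png

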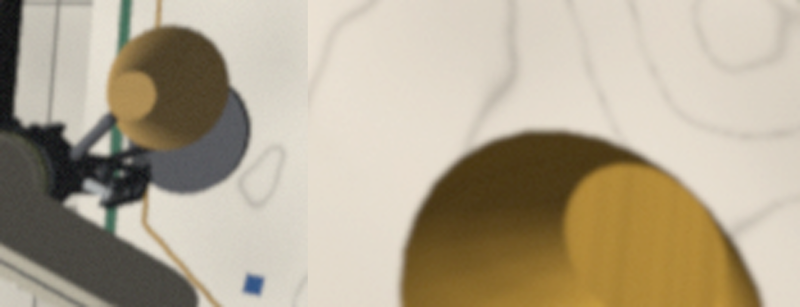

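The pictures show an unlisted desk lamp. Its base is near (196,572), its elbow sits between the open fingers near (222,568,285), and its shade is near (290,441,387). I'll back out along tool +x, where nothing is in the way, and then go round it at a smaller radius.

```bash
python3 -m jog '[[0,0,0,10,0,0,-1],[0,0,0,15,0,0,-1]]'; python3 -m jog '[[0,0,0,30,0,0,-1],[0,0,0,35,0,0,-1],[0,0,0,30,0,0,-1]]'
```

```text
time: 0.75
tool_pos: [192.6, 568.8, 231.3]
tcp_rot: [180.0, -0.0, 158.8]
ft_force: [0.2, 0.6, -0.2]
finger_gap: 85.4
grip_force: 0.0
time: 1.05
tool_pos: [101.6, 603.6, 231.4]
tcp_rot: [180.0, -0.0, 158.9]
ft_force: [1.2, -0.1, -0.2]
finger_gap: 85.6
grip_force: 0.0
```

```bash
python3 -m jog '[[0,0,0,-10,-48,0,-1],[0,0,0,-10,-48,0,-1],[0,0,0,-10,-48,0,-1],[0,0,0,-10,-45,0,-1],[0,0,0,-10,-40,0,-1]]'; python3 -m jog '[[0,0,0,-45,-5,0,-1],[0,0,0,-45,-5,0,-1],[0,0,0,-45,-5,0,-1],[0,0,0,-45,-5,0,-1],[0,0,0,-20,0,0,-1]]';  python3 -m jog '[[0,0,0,-38,-32,0,-1],[0,0,0,-38,-32,0,-1],[0,0,0,-38,-32,0,-1],[0,0,0,-38,-32,0,-1],[0,0,0,-38,-32,0,-1]]'; python3 -m jog '[[0,0,-8,0,0,0,-1],[0,0,-8,0,0,0,-1],[0,0,-8,0,0,0,-1],[0,0,-8,0,0,0,-1],[0,0,-6,0,0,0,-1]]'
python3 - <<'E'
from h import *
print(r.sense()["joint_pos"]); print(totool(np.array([540,30,260])-pose()[:3,3]))
E
```

```text
time: 1.55
tool_pos: [66.9, 369.7, 231.0]
tcp_rot: [-180.0, -0.0, 159.0]
ft_force: [0.1, 0.1, 1.6]
finger_gap: 85.7
grip_force: 0.0
time: 2.05
tool_pos: [249.6, 279.3, 231.7]
tcp_rot: [179.9, 0.1, 158.8]
ft_force: [0.0, 1.3, 0.4]
finger_gap: 85.4
grip_force: 0.0
time: 2.55
tool_pos: [367.9, 61.8, 231.8]
tcp_rot: [179.9, 0.1, 158.9]
ft_force: [0.8, 1.8, -0.9]
finger_gap: 85.4
grip_force: 0.0
time: 3.05
tool_pos: [367.2, 63.6, 231.5]
tcp_rot: [180.0, 0.0, -162.8]
ft_force: [0.1, -0.9, 0.3]
finger_gap: 85.4
grip_force: 0.0
[ 1.91152016e+00 -3.03186113e+01  1.18133778e+02  2.08158950e-02
  9.21645213e+01 -1.05304778e+02]
[-155.08723867  -83.24139615  -28.49242689]
```

```bash
python3 -m jog '[[0,0,0,-40,-21,0,-1],[0,0,0,-40,-21,0,-1],[0,0,0,-40,-21,0,-1],[0,0,0,-35,-20,0,-1],[0,0,0,0,0,0,-1]]'
python3 - <<'E'
from h import *
T=pose(); d=r.snapshot("wrist"); cv2.imwrite("pics/w1.png",d["pixels"][:,:,::-1]); np.save("T1.npy",T)
E
```

```text
time: 3.55
tool_pos: [542.3, 28.4, 228.6]
tcp_rot: [179.9, -0.2, -163.2]
ft_force: [-1.6, 0.0, -0.0]
finger_gap: 85.4
grip_force: 0.0
```

View pics/w1.png

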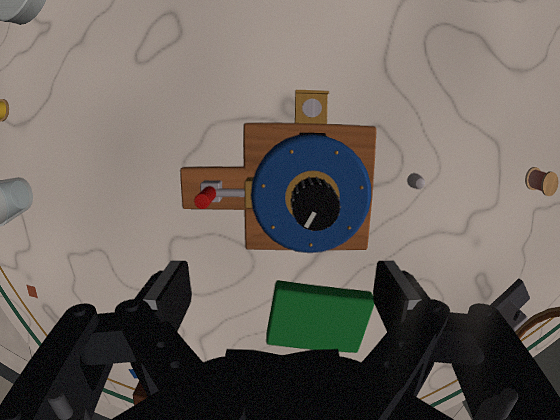

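The wrist view shows the red pin top at (203,200), the cover centre at (313,193), the dial top near (317,210), the thimble at (416,181) and the green box at the bottom.

Run:
```python
from h import *
T=np.load("T1.npy"); d=r.snapshot("wrist"); im=cv2.imread("pics/w1.png"); h=cv2.cvtColor(im,cv2.COLOR_BGR2HSV).astype(int)
yy,xx=np.mgrid[:420,:560]
blue=(xx>240)&(xx<390)&(yy>120)&(yy<265)&(h[...,0]>98)&(h[...,0]<125)&(h[...,1]>120)
red=(xx>185)&(xx<225)&(yy>170)&(yy<220)&((h[...,0]<8)|(h[...,0]>172))&(h[...,1]>140)
P=np.array([atz(d,p,48,T)[:2] for p in np.argwhere(blue)[:,::-1]],np.float32)
c,rad=cv2.minEnclosingCircle(P); c=np.array(c); print("cover",c,rad)
pts=np.argwhere(red)[:,::-1]; print("red",pts.min(0),pts.max(0),cv2.fitEllipse(pts.astype(np.float32)))
top=[p for p in pts if p[1]>=pts[:,1].max()-18]
for px in ((203,201),(204,199)): print(px,"pin top",atz(d,px,70,T)[:2])
blk=(xx>280)&(xx<345)&(yy>170)&(yy<240)&(h[...,2]<60)
P=np.array([atz(d,p,90,T)[:2] for p in np.argwhere(blk)[:,::-1] if p[1]>200],np.float32); print("dial (lower half)",cv2.minEnclosingCircle(P))
# track / foot axes at z=12, image edges
q=[atz(d,p,12,T)[:2] for p in((245,125),(376,127),(369,250),(246,248),(181,168),(182,209))]
for a,b in((0,1),(3,2),(5,4),(3,0),(2,1)): v=q[b]-q[a]; print(a,b,np.linalg.norm(v),np.degrees(np.arctan2(v[1],v[0])))
print("foot centre",np.mean(q[:4],0))
cv2.imwrite("pics/z1.png",cv2.resize(im[160:260,180:360],None,fx=4,fy=4,interpolation=cv2.INTER_CUBIC))
```

```text
cover [549.46459961  84.14646912] 88.85381317138672
red [194 187] [215 208] ((204.77333068847656, 197.5127716064453), (13.060909271240234, 21.441843032836914), 42.661949157714844)
(203, 201) pin top [570.39480478 -43.04554798]
(204, 199) pin top [568.14055626 -42.5374932 ]
dial (lower half) ((540.6243896484375, 59.74565887451172), 22.661314010620117)
0 1 146.52885404269816 106.8833022814596
3 2 150.43690034087822 105.44753799720445
5 4 49.161573789980395 -165.89507170208333
3 0 144.71249783412233 -164.13883586112183
2 1 148.46435870362217 -162.62296952942228
foot centre [540.38629146  62.35706488]
```

View pics/z1.png

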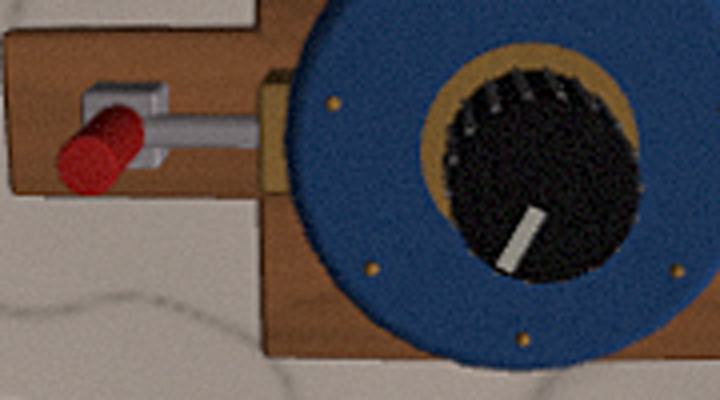

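Run:
```python
from h import *
print(pose()[:3,3], totool(np.array([570.5,-43.5,90])-pose()[:3,3]))
```

```text
[539.66359773  29.24203858 230.14184098] [ -8.70477625 -78.72984165 140.02807711]
```

```bash
python3 -m jog '[[0,0,0.6,-4,-40,20,0.3],[0,0,0,-5,-39,30,0.3],[0,0,0,0,0,45,0.3],[0,0,0,0,0,40,0.3],[0,0,0,0,0,0,0.3]]'
python3 - <<'E'
from h import *
T=pose(); print(T[:3,3],totool(np.array([570.5,-43.5,42])-T[:3,3])); d=r.snapshot("wrist"); cv2.imwrite("pics/w2.png",d["pixels"][:,:,::-1])
E
```

```text
time: 4.15
tool_pos: [565.5, -43.3, 90.6]
tcp_rot: [179.7, -0.5, -163.7]
ft_force: [-1.5, 0.1, -1.7]
finger_gap: 30.1
grip_force: 0.0
[565.50026952 -43.26741117  90.63655146] [-5.18651985 -1.85693893 48.58206799]
```

View pics/w2.png

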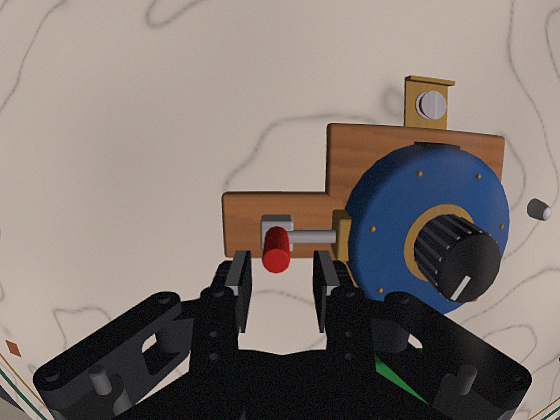

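The pin top is at (276,262), nearly centred between the finger tips, and the dial top is at (459,270).

```bash
python3 -m jog '[[0,0,0,0,0,0,0.3],[0,0,0,0,0,0,0.3]]'
python3 - <<'E'
from h import *
T=pose(); d=r.snapshot("wrist"); im=d["pixels"]; h=cv2.cvtColor(im,cv2.COLOR_RGB2HSV).astype(int)
red=((h[...,0]<8)|(h[...,0]>172))&(h[...,1]>140); red[:200]=0; red[300:]=0; red[:,:240]=0; red[:,310:]=0
p=np.argwhere(red)[:,::-1]; print(p.min(0),p.max(0))
px=((p[:,0].min()+p[:,0].max())/2, p[:,1].max()-10); g=atz(d,px,70,T); print("pin",g,T[:3,3]); g[2]=42; print(totool(g-T[:3,3]))
print("dial",atz(d,(459,270),90,T))
E
```

```text
time: 4.4
tool_pos: [573.0, -44.6, 100.2]
tcp_rot: [-179.9, 0.3, -163.7]
ft_force: [0.6, -0.1, 0.1]
finger_gap: 29.9
grip_force: 0.0
[240 211] [295 284]
pin [593.26098381 -47.3243382   70.        ] [573.04417168 -44.58149776 100.15747166]
[-18.34802577  -8.17012332  58.26777164]
dial [552.8042869   58.38862468  90.        ]
```

Run:
```python
from h import *
T=pose(); d=r.snapshot("wrist"); im=d["pixels"]; h=cv2.cvtColor(im,cv2.COLOR_RGB2HSV)
red=(((h[...,0]<8)|(h[...,0]>172))&(h[...,1]>190)&(h[...,2]>60)).astype(np.uint8)
n,l,s,c=cv2.connectedComponentsWithStats(red)
i=[i for i in range(1,n) if s[i,4]>100]; print(s[i],c[i])
k=min(i,key=lambda j:np.hypot(*(c[j]-[276,250]))); x,y,w,hh,_=s[k]
px=(x+w/2,y+hh-w*.45); g=atz(d,px,70,T); print(px,"pin",g,T[:3,3]); g[2]=42; print(totool(g-T[:3,3]))
```

```text
[[269 212  27  42 820]] [[282.80365854 234.22804878]]
(np.float64(282.5), np.float64(241.85)) pin [570.55106636 -44.75018936  70.        ] [572.98541992 -44.68668983  99.87773514]
[ 2.60509608  0.74482955 57.86554275]
```

```bash
python3 -m jog '[[0,0,0,2,0.5,20,0.3],[0,0,0,0,0,20,0.3],[0,0,0,0,0,17,0.3],[0,0,0,0,0,0,0.3],[0,0,0,0,0,0,0.3]]'; python3 -m jog '[[0,0,0,0,-2,0,0.3],[0,0,0,0,-2,0,0.3],[0,0,0,0,-2,0,0.3],[0,0,0,0,0,0,0.3]]';python3 -m jog '[[0,0,0,0,-2,0,0.3],[0,0,0,0,-2,0,0.3],[0,0,0,0,-2,0,0.3],[0,0,0,0,0,0,0.3]]'
```

```text
time: 5.0
tool_pos: [569.4, -44.9, 40.4]
tcp_rot: [-180.0, 0.0, -163.7]
ft_force: [-0.5, -0.6, 1.3]
finger_gap: 30.2
grip_force: 0.0
time: 5.4
tool_pos: [571.0, -51.1, 39.9]
tcp_rot: [-180.0, 0.0, -163.7]
ft_force: [-0.4, -0.1, -0.5]
finger_gap: 29.9
grip_force: 0.0
time: 5.8
tool_pos: [572.3, -56.5, 39.3]
tcp_rot: [180.0, 0.0, -163.7]
ft_force: [0.5, 0.4, 0.8]
finger_gap: 29.8
grip_force: 0.3
```

```bash
python3 -m jog '[[0,0,0,0,-2,0,0.3],[0,0,0,0,-2,0,0.3],[0,0,0,0,-2,0,0.3],[0,0,0,0,0,0,0.3]]';python3 -m jog '[[0,0,0,0,-2,0,0.3],[0,0,0,0,-1,0,0.3],[0,0,0,0,0,0,0.3]]';python3 -m jog '[[0,0,0,0,-1,0,0.3],[0,0,0,0,0,0,0.3]]'; python3 -m jog '[[0,0,0,0,-1,0,0.3],[0,0,0,0,0,0,0.3]]'
```

```text
time: 6.2
tool_pos: [574.0, -62.5, 39.3]
tcp_rot: [-180.0, 0.0, -163.7]
ft_force: [-0.1, 0.2, 0.5]
finger_gap: 29.8
grip_force: 0.2
time: 6.5
tool_pos: [574.7, -65.2, 39.2]
tcp_rot: [-180.0, -0.0, -163.7]
ft_force: [1.0, 0.0, 0.5]
finger_gap: 30.1
grip_force: 0.5
time: 6.7
tool_pos: [575.0, -66.1, 39.3]
tcp_rot: [-180.0, -0.0, -163.7]
ft_force: [-0.1, 1.0, -0.2]
finger_gap: 29.9
grip_force: 0.7
time: 6.9
tool_pos: [575.3, -67.0, 39.3]
tcp_rot: [-180.0, -0.0, -163.7]
ft_force: [0.6, 1.7, 0.1]
finger_gap: 30.2
grip_force: 0.7
```

```bash
python3 -m jog '[[0,0,0,0,-0.7,0,0.3],[0,0,0,0,0,0,0.3]]' | egrep 'pos|force';python3 -m jog '[[0,0,0,0,-0.7,0,0.3],[0,0,0,0,0,0,0.3]]'| egrep 'pos|force'; python3 -m jog '[[0,0,0,0,-0.7,0,0.3],[0,0,0,0,0,0,0.3]]'| egrep 'pos|force'
python3 - <<'E'
from h import *
T=pose(); d=r.snapshot("wrist"); im=d["pixels"]; h=cv2.cvtColor(im,cv2.COLOR_RGB2HSV)
red=(((h[...,0]<8)|(h[...,0]>172))&(h[...,1]>190)&(h[...,2]>60)).astype(np.uint8)
n,l,s,c=cv2.connectedComponentsWithStats(red); print([(s[i],c[i]) for i in range(1,n) if s[i,4]>100])
cv2.imwrite("pics/w3.png",im[:,:,::-1])
E
```

```text
tool_pos: [575.5, -67.7, 39.2]
ft_force: [-0.3, 1.1, -0.6]
grip_force: 0.8
tool_pos: [575.5, -68.0, 39.3]
ft_force: [-0.6, 3.6, 1.4]
grip_force: 2.2
tool_pos: [575.6, -68.0, 39.2]
ft_force: [-1.9, 6.9, 2.6]
grip_force: 3.7
[(array([ 282,  254,   37,   68, 1535], dtype=int32), array([301.36091205, 293.27166124]))]
```

View pics/w3.png

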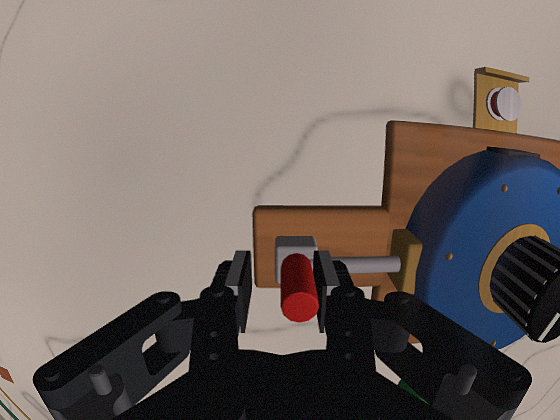

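```bash
python3 -m jog '[[0,0,0,0,4,0,0.3],[0,0,0,0,3,0,0.3],[0,0,0,0,0,-40,0.3],[0,0,0,0,0,-45,0.3],[0,0,0,0,0,-25,-1]]'|egrep 'pos|force';  python3 -m jog '[[0,0,0,0,40,0,-0.6],[0,0,0,0,40,0,-0.6],[0,0,0,0,42,0,-0.6],[0,0,0,0,0,0,-0.6],[0,0,0,0,0,0,-0.6]]'|egrep 'pos|force';python3 - <<'E'
from h import *
T=pose(); d=r.snapshot("wrist"); im=d["pixels"]; cv2.imwrite("pics/w4.png",im[:,:,::-1])
g=np.array([540.2,60.3,56]); print(T[:3,3],totool(g-T[:3,3]),r.sense()["joint_pos"],r.sense()["wrist_torque"])
h=cv2.cvtColor(im,cv2.COLOR_RGB2HSV)
# white line
E
```

```text
tool_pos: [575.5, -62.8, 153.4]
ft_force: [1.3, -0.4, -0.2]
grip_force: 0.0
tool_pos: [539.7, 55.3, 149.5]
ft_force: [0.4, -0.0, 0.2]
grip_force: 0.0
[539.69178377  55.34185357 149.47245122] [-1.84654029  4.70688398 93.46858386] [ 3.83535660e-01  1.67150579e+00  1.00057006e+02 -4.90217665e-02
  7.82362257e+01 -1.05918928e+02] [0.0407442  0.01699885 0.03837008]
```

View pics/w4.png

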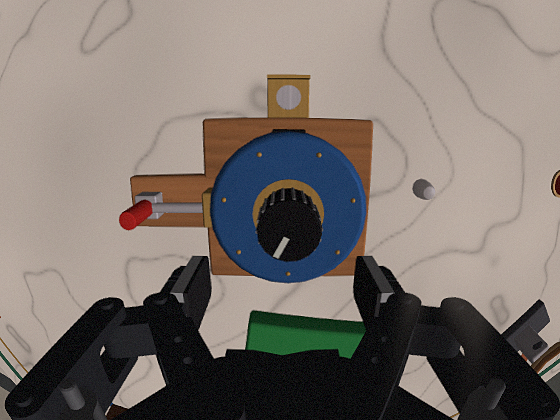

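The pin is still out at (133,214). The dial top centre is at about (290,229).

```bash
python3 -m jog '[[0,0,0,0,0,0,-0.6]]'|egrep 'pos'
python3 - <<'E'
from h import *
T=pose(); d=r.snapshot("wrist"); im=d["pixels"]; h=cv2.cvtColor(im,cv2.COLOR_RGB2HSV)
m=((h[...,2]<55)).astype(np.uint8); m[:185]=0; m[275:]=0; m[:,:240]=0; m[:,340:]=0
m=cv2.morphologyEx(m,cv2.MORPH_CLOSE,np.ones((9,9)))
n,l,s,c=cv2.connectedComponentsWithStats(m); k=1+np.argmax(s[1:,4]); print(s[k])
x,y,w,hh,_=s[k]; px=(x+w/2,y+hh-w/2); g=atz(d,px,90,T); print(px,g,T[:3,3]); g[2]=56; print(totool(g-T[:3,3]))
E
```

```text
tool_pos: [540.1, 53.8, 149.4]
[ 258  188   67   74 3770]
(np.float64(291.5), np.float64(228.5)) [538.07218459  60.10701133  90.        ] [540.12633382  53.76939004 149.35477675]
[ 0.20850096  6.70266792 93.35164747]
```

```bash
python3 -m jog '[[0,0,0,-1,6.4,30,-0.6],[0,0,0,0,0,30,-0.6],[0,0,0,0,0,20,-0.6],[0,0,0,0,0,13,-0.6],[0,0,0,0,0,0,-0.6]]'|egrep 'pos|force|gap'; python3 -m jog '[[0,0,0,0,0,0,-0.1],[0,0,0,0,0,0,-0.08],[0,0,0,0,0,0,-0.06],[0,0,0,0,0,0,-0.04],[0,0,0,0,0,0,-0.04]]' 30|egrep 'pos|force|gap'
cat > s.py <<'E'
from h import *
q=r.sense(); print(round(q["time"],2),"yaw",q["tcp_rot"][2].round(2),"Mz",q["wrist_torque"].round(3),"F",q["ft_force"].round(1),"g",round(q["grip_force"],1),round(q["finger_gap"],1))
E
python3 s.py
```

```text
tool_pos: [537.5, 60.5, 54.2]
ft_force: [-0.6, -0.2, -0.1]
finger_gap: 68.1
grip_force: 0.0
tool_pos: [540.1, 60.9, 57.5]
ft_force: [1.9, -4.4, 3.0]
finger_gap: 44.3
grip_force: 2.1
9.75 yaw -163.73 Mz [-0.691 -0.284  0.007] F [ 1.9 -4.4  3. ] g 2.1 44.3
```

```bash
python3 -m jog '[[0,0,0,0,-0.5,0,-0.04],[0,0,0,0,0,0,0],[0,0,0,0,0,0,0.05],[0,0,0,0,0,0,0.1]]' 30|egrep 'pos|force|gap'; python3 s.py;python3 -m jog '[[0,0,0,0,0,0,0.1],[0,0,0,0,0,0,0.1]]' 30|egrep 'pos|force|gap'; python3 s.py
```

```text
tool_pos: [539.7, 60.5, 57.1]
ft_force: [0.2, -3.3, 6.0]
finger_gap: 43.6
grip_force: 29.6
10.15 yaw -163.74 Mz [-0.678 -0.19  -0.032] F [ 0.2 -3.3  6. ] g 29.6 43.6
tool_pos: [539.7, 60.5, 57.1]
ft_force: [0.5, -4.6, 5.9]
finger_gap: 43.5
grip_force: 29.6
10.35 yaw -163.73 Mz [-0.668 -0.186  0.042] F [ 0.5 -4.6  5.9] g 29.6 43.5
```

```bash
python3 -m jog '[[0,0,0,0,-0.4,0,0.1],[0,0,0,0,0,0,0.1]]'>/dev/null; python3 s.py
python3 -m jog '[[0,0,2,0,0,0,0.1],[0,0,0,0,0,0,0.1]]'>/dev/null; python3 s.py
python3 -m jog '[[0,0,2,0,0,0,0.1],[0,0,0,0,0,0,0.1]]'>/dev/null; python3 s.py
python3 -m jog '[[0,0,2,0,0,0,0.1],[0,0,0,0,0,0,0.1]]'>/dev/null; python3 s.py
python3 -m jog '[[0,0,2,0,0,0,0.1],[0,0,0,0,0,0,0.1]]'>/dev/null; python3 s.py
python3 -m jog '[[0,0,2,0,0,0,0.1],[0,0,0,0,0,0,0.1]]'>/dev/null; python3 s.py
python3 -m jog '[[0,0,2,0,0,0,0.1],[0,0,0,0,0,0,0.1]]'>/dev/null; python3 s.py
```

```text
10.55 yaw -163.73 Mz [-0.388 -0.082  0.035] F [ 0.7 -1.7  5.9] g 29.6 43.3
10.75 yaw -165.8 Mz [-0.391 -0.035 -0.003] F [-0.4 -2.7  6.3] g 29.6 43.5
10.95 yaw -167.79 Mz [-0.268 -0.034 -0.043] F [ 1.5 -2.   6.3] g 29.6 43.6
11.15 yaw -169.8 Mz [-0.227 -0.028 -0.054] F [ 0.2 -1.9  6.9] g 29.6 43.2
11.35 yaw -171.79 Mz [-0.183  0.025 -0.004] F [ 0.6 -0.9  6.8] g 29.6 43.3
11.55 yaw -173.79 Mz [-0.141 -0.013 -0.008] F [-0.2 -1.1  6.2] g 29.6 43.5
11.75 yaw -175.79 Mz [-0.139  0.039  0.056] F [ 0.1 -0.8  5.7] g 29.6 42.7
```

```bash
python3 -m jog '[[0,0,2,0,0,0,0.1],[0,0,0,0,0,0,0.1]]'>/dev/null; python3 s.py
python3 -m jog '[[0,0,2,0,0,0,0.1],[0,0,0,0,0,0,0.1]]'>/dev/null; python3 s.py
python3 -m jog '[[0,0,2,0,0,0,0.1],[0,0,0,0,0,0,0.1]]'>/dev/null; python3 s.py
python3 -m jog '[[0,0,2,0,0,0,0.1],[0,0,0,0,0,0,0.1]]'>/dev/null; python3 s.py
python3 -m jog '[[0,0,2,0,0,0,0.1],[0,0,0,0,0,0,0.1]]'>/dev/null; python3 s.py
python3 -m jog '[[0,0,2,0,0,0,0.1],[0,0,0,0,0,0,0.1]]'>/dev/null; python3 s.py
python3 -m jog '[[0,0,2,0,0,0,0.1],[0,0,0,0,0,0,0.1]]'>/dev/null; python3 s.py
python3 -m jog '[[0,0,2,0,0,0,0.1],[0,0,0,0,0,0,0.1]]'>/dev/null; python3 s.py
```

```text
11.95 yaw -177.79 Mz [-0.037 -0.031  0.025] F [ 0.2 -0.1  6.2] g 29.6 43.5
12.15 yaw -179.79 Mz [-0.026 -0.003 -0.015] F [ 0.4 -0.8  6.6] g 29.6 43.1
12.35 yaw 178.21 Mz [ 0.029 -0.005 -0.046] F [-0.9 -0.3  6.6] g 29.6 43.3
12.55 yaw 176.21 Mz [ 0.128 -0.051  0.002] F [-0.1  0.7  6.9] g 29.6 43.4
12.75 yaw 174.21 Mz [ 0.118 -0.014  0.056] F [0.3 0.  6.5] g 29.6 42.8
12.95 yaw 172.21 Mz [ 0.186 -0.059  0.003] F [1.2 0.6 6.7] g 29.6 43.3
13.15 yaw 170.24 Mz [ 0.219 -0.053  0.227] F [0.5 1.5 6.5] g 29.6 43.0
13.35 yaw 168.22 Mz [ 0.295 -0.04   0.108] F [0.4 1.8 6.4] g 29.6 43.3
```

```bash
python3 -m jog '[[0,0,2,0,0,0,0.1],[0,0,0,0,0,0,0.1]]'>/dev/null; python3 s.py
python3 -m jog '[[0,0,2,0,0,0,0.1],[0,0,0,0,0,0,0.1]]'>/dev/null; python3 s.py
python3 -m jog '[[0,0,2,0,0,0,0.1],[0,0,0,0,0,0,0.1]]'>/dev/null; python3 s.py
python3 -m jog '[[0,0,2,0,0,0,0.1],[0,0,0,0,0,0,0.1]]'>/dev/null; python3 s.py
python3 -m jog '[[0,0,2,0,0,0,0.1],[0,0,0,0,0,0,0.1]]'>/dev/null; python3 s.py
python3 -m jog '[[0,0,2,0,0,0,0.1],[0,0,0,0,0,0,0.1]]'>/dev/null; python3 s.py
python3 -m jog '[[0,0,2,0,0,0,0.1],[0,0,0,0,0,0,0.1]]'>/dev/null; python3 s.py
python3 -m jog '[[0,0,2,0,0,0,0.1],[0,0,0,0,0,0,0.1]]'>/dev/null; python3 s.py
python3 -m jog '[[0,0,2,0,0,0,0.1],[0,0,0,0,0,0,0.1]]'>/dev/null; python3 s.py
python3 -m jog '[[0,0,2,0,0,0,0.1],[0,0,0,0,0,0,0.1]]'>/dev/null; python3 s.py
python3 -m jog '[[0,0,2,0,0,0,0.1],[0,0,0,0,0,0,0.1]]'>/dev/null; python3 s.py
python3 -m jog '[[0,0,2,0,0,0,0.1],[0,0,0,0,0,0,0.1]]'>/dev/null; python3 s.py
```

```text
13.55 yaw 166.22 Mz [ 0.323 -0.125  0.03 ] F [-0.4  1.1  5.8] g 29.6 43.2
13.75 yaw 164.21 Mz [ 0.415 -0.108  0.02 ] F [0.3 2.6 6.2] g 29.7 43.4
13.95 yaw 162.21 Mz [ 0.46  -0.109  0.006] F [1.2 2.6 6.1] g 29.7 43.5
14.15 yaw 160.22 Mz [ 0.522 -0.156  0.024] F [0.6 2.7 6.1] g 29.7 43.0
14.35 yaw 158.24 Mz [ 0.51  -0.189  0.224] F [1.2 3.6 5.8] g 29.7 43.2
14.55 yaw 156.23 Mz [ 0.6   -0.232  0.103] F [1.1 3.1 5.3] g 29.7 43.5
14.75 yaw 154.22 Mz [ 0.672 -0.313  0.003] F [1.5 1.9 5.7] g 29.7 43.3
14.95 yaw 152.22 Mz [ 0.634 -0.233  0.062] F [0.5 3.5 4.8] g 29.8 43.3
15.15 yaw 150.22 Mz [ 0.673 -0.322  0.066] F [1.4 3.9 6.8] g 29.8 43.4
15.35 yaw 148.24 Mz [ 0.984 -0.357  0.017] F [2.  5.1 5.3] g 29.8 43.5
15.55 yaw 146.28 Mz [ 1.049 -0.422  0.21 ] F [2.5 5.6 5. ] g 29.8 43.5
15.75 yaw 144.26 Mz [ 1.061 -0.476  0.118] F [1.6 5.1 5.8] g 29.8 43.5
```

```bash
python3 -m jog '[[0,0,2,0,0.5,0,0.1],[0,0,0,0,0,0,0.1]]'>/dev/null; python3 s.py
python3 -m jog '[[0,0,2,0,0,0,0.1],[0,0,0,0,0,0,0.1]]'>/dev/null; python3 s.py
python3 -m jog '[[0,0,2,0,0,0,0.1],[0,0,0,0,0,0,0.1]]'>/dev/null; python3 s.py
python3 -m jog '[[0,0,2,0,0,0,0.1],[0,0,0,0,0,0,0.1]]'>/dev/null; python3 s.py
python3 -m jog '[[0,0,2,0,0,0,0.1],[0,0,0,0,0,0,0.1]]'>/dev/null; python3 s.py
python3 -m jog '[[0,0,2,0,0,0,0.1],[0,0,0,0,0,0,0.1]]'>/dev/null; python3 s.py
python3 -m jog '[[0,0,2,0,0,0,0.1],[0,0,0,0,0,0,0.1]]'>/dev/null; python3 s.py
python3 -m jog '[[0,0,2,0,0,0,0.1],[0,0,0,0,0,0,0.1]]'>/dev/null; python3 s.py
python3 -m jog '[[0,0,2,0,0,0,0.1],[0,0,0,0,0,0,0.1]]'>/dev/null; python3 s.py
```

```text
15.95 yaw 142.26 Mz [ 0.738 -0.236  0.035] F [2.1 4.1 6.1] g 29.9 42.9
16.15 yaw 140.25 Mz [ 0.823 -0.238  0.019] F [1.8 4.8 5.7] g 29.9 43.3
16.35 yaw 138.25 Mz [ 0.88  -0.315  0.044] F [1.1 5.1 5.6] g 29.9 43.3
16.55 yaw 136.26 Mz [ 0.881 -0.426  0.041] F [1.8 4.6 5.9] g 29.9 43.6
16.75 yaw 134.27 Mz [ 0.949 -0.436  0.246] F [1.8 5.7 5.5] g 29.8 43.2
16.95 yaw 132.27 Mz [ 0.91  -0.476  0.101] F [2.4 5.4 5.1] g 29.8 42.9
17.15 yaw 130.25 Mz [ 1.003 -0.511  0.047] F [2.4 5.3 4. ] g 29.8 43.2
17.35 yaw 128.25 Mz [ 0.996 -0.577  0.041] F [3.6 4.7 4.2] g 29.8 43.0
17.55 yaw 126.25 Mz [ 0.99  -0.645  0.004] F [3.3 5.4 5. ] g 29.9 43.2
```

Four clicks so far, with resistance peaks at yaw 170, 158, 146 and 134. The fifth push should come at 122, with its crest near 117.

```bash
python3 -m jog '[[0,0,2,0,0.3,0,0.1],[0,0,0,0,0,0,0.1]]'>/dev/null; python3 s.py
python3 -m jog '[[0,0,2,0,0,0,0.1],[0,0,0,0,0,0,0.1]]'>/dev/null; python3 s.py
python3 -m jog '[[0,0,2,0,0,0,0.1],[0,0,0,0,0,0,0.1]]'>/dev/null; python3 s.py
python3 -m jog '[[0,0,2,0,0,0,0.1],[0,0,0,0,0,0,0.1]]'>/dev/null; python3 s.py
python3 -m jog '[[0,0,2,0,0,0,0.1],[0,0,0,0,0,0,0.1]]'>/dev/null; python3 s.py
python3 -m jog '[[0,0,1,0,0,0,0.1],[0,0,0,0,0,0,0.1]]'>/dev/null; python3 s.py
```

```text
17.75 yaw 124.26 Mz [ 0.92  -0.498 -0.012] F [1.7 4.3 5.4] g 29.9 43.4
17.95 yaw 122.28 Mz [ 0.993 -0.471  0.264] F [3.  5.5 4.7] g 29.9 43.2
18.15 yaw 120.27 Mz [ 1.006 -0.53   0.121] F [3.1 4.5 4.2] g 29.9 43.1
18.35 yaw 118.26 Mz [ 0.974 -0.578  0.049] F [2.2 5.3 4.5] g 29.9 43.2
18.55 yaw 116.25 Mz [ 0.975 -0.614  0.04 ] F [4.  5.8 3.5] g 29.9 43.4
18.75 yaw 115.29 Mz [ 0.995 -0.738  0.097] F [4.3 5.4 4.8] g 29.9 43.2
```

```bash
python3 -m jog '[[0,0,1.5,0,0,0,0.1],[0,0,0,0,0,0,0.1]]'>/dev/null; python3 s.py
python3 -m jog '[[0,0,0,0,0,0,0.1]]'>/dev/null; python3 s.py
python3 -m jog '[[0,0,0,0,0,0,-0.3],[0,0,0,0,0,0,-0.5],[0,0,0,0,0,0,-0.5],[0,0,0,0,0,-25,-0.5],[0,0,0,0,0,-40,-0.5]]'|egrep 'pos|force|gap';python3 -m jog '[[0,0,0,0,0,-25,0.3],[0,0,-8,0,0,0,0.3],[0,0,-8,0,0,0,0.3],[0,0,-8,0,0,0,0.3],[0,0,-8,0,0,0,0.3]]'|egrep 'pos|force|gap';python3 -m jog '[[0,0,-8,0,0,0,0.3],[0,0,-8,0,0,0,0.3],[0,0,-8,0,0,0,0.3],[0,0,-8,0,0,0,0.3],[0,0,-8,0,0,0,0.3]]'|egrep 'pos|rot|force|gap'; python3 -m jog '[[0,0,-8,0,0,0,0.3],[0,0,-2.2,0,0,0,0.3],[0,0,0,0,0,0,0.3],[0,0,0,0,0,0,0.3]]'|egrep 'pos|rot|force|gap'
python3 - <<'E'
from h import *
T=pose(); print(totool(np.array([573.3,-61,130])-T[:3,3]))
d=r.snapshot("wrist"); cv2.imwrite("pics/w5.png",d["pixels"][:,:,::-1])
E
```

```text
18.95 yaw 113.77 Mz [ 1.026 -0.762 -0.004] F [3.4 6.1 3.1] g 29.9 43.9
19.05 yaw 113.82 Mz [ 1.055 -0.756 -0.007] F [3.6 5.2 4.1] g 29.9 43.4
tool_pos: [536.4, 60.8, 118.2]
ft_force: [-0.4, 0.3, -0.6]
finger_gap: 63.8
grip_force: 0.0
tool_pos: [539.2, 60.8, 145.9]
ft_force: [-0.0, -0.3, -0.2]
finger_gap: 29.9
grip_force: 0.0
tool_pos: [539.2, 60.8, 145.8]
tcp_rot: [-180.0, -0.1, -173.9]
ft_force: [-0.3, -0.3, 0.0]
finger_gap: 30.0
grip_force: 0.0
tool_pos: [539.4, 60.9, 146.0]
tcp_rot: [180.0, -0.0, -164.1]
ft_force: [0.5, -0.5, -0.3]
finger_gap: 30.2
grip_force: 0.0
[   0.7090151  -126.54870256   15.94730639]
```

View pics/w5.png

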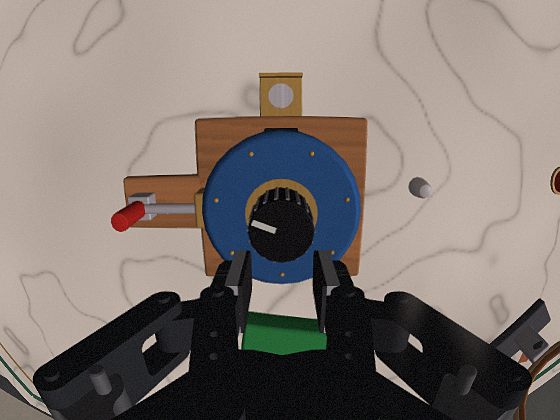

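Five clicks are done: the dial's line now points left, and the pin is still out at (128,216). Next I straddle the pin and slide it home.

```bash
python3 -m jog '[[0,0,0.3,0.5,-42,0,0.3],[0,0,0,0,-42,0,0.3],[0,0,0,0,-42.5,0,0.3],[0,0,0,0,0,0,0.3],[0,0,0,0,0,0,0.3]]'|egrep 'pos|rot|force|gap'
python3 - <<'E'
from h import *
T=pose(); print(totool(np.array([573.3,-61.3,40])-T[:3,3]))
d=r.snapshot("wrist"); h=cv2.cvtColor(d["pixels"],cv2.COLOR_RGB2HSV)
red=(((h[...,0]<8)|(h[...,0]>172))&(h[...,1]>190)&(h[...,2]>60)).astype(np.uint8)
n,l,s,c=cv2.connectedComponentsWithStats(red)
for k in [i for i in range(1,n) if s[i,4]>100]:
    x,y,w,hh,_=s[k]; px=(x+w/2,y+hh-w*.45); g=atz(d,px,70,T); print(s[k],px,"pin",g)
E
```

```text
tool_pos: [573.5, -61.7, 146.0]
tcp_rot: [180.0, -0.0, -164.5]
ft_force: [-0.2, 0.1, -0.5]
finger_gap: 30.0
grip_force: 0.0
[2.03567802e-03 4.14696472e-01 1.06022417e+02]
[272 202  22  32 447] (np.float64(283.0), np.float64(224.1)) pin [575.38612632 -59.99532665  70.        ]
```

```bash
python3 -m jog '[[0,0,-0.6,-1,0.8,40,0.3],[0,0,0,0,0,40,0.3],[0,0,0,0,0,26,0.3],[0,0,0,0,0,0,0.3],[0,0,0,0,0,0,0.3]]'|egrep 'pos|force'; python3 -m jog '[[0,0,0,0,2,0,0.3],[0,0,0,0,2,0,0.3],[0,0,0,0,2,0,0.3],[0,0,0,0,2,0,0.3],[0,0,0,0,0,0,0.3]]'|egrep 'pos|force';python3 -m jog '[[0,0,0,0,2,0,0.3],[0,0,0,0,2,0,0.3],[0,0,0,0,0,0,0.3]]'|egrep 'pos|force'; python3 -m jog '[[0,0,0,0,1,0,0.3],[0,0,0,0,1,0,0.3],[0,0,0,0,0,0,0.3]]'|egrep 'pos|force'; python3 -m jog '[[0,0,0,0,1,0,0.3],[0,0,0,0,0,0,0.3]]'|egrep 'pos|force'
```

```text
tool_pos: [574.1, -58.7, 40.6]
ft_force: [0.1, -0.8, 0.3]
grip_force: 0.0
tool_pos: [572.7, -52.2, 41.2]
ft_force: [1.0, -0.4, 0.5]
grip_force: 0.6
tool_pos: [571.0, -48.1, 40.3]
ft_force: [1.1, -1.4, 0.8]
grip_force: 0.7
tool_pos: [570.3, -46.3, 40.2]
ft_force: [0.5, -1.1, 1.0]
grip_force: 0.7
tool_pos: [570.0, -45.3, 40.2]
ft_force: [1.1, -1.9, 0.6]
grip_force: 0.7
```

```bash
python3 -m jog '[[0,0,0,0,1,0,0.3],[0,0,0,0,0,0,0.3]]'|egrep 'pos|force'; python3 -m jog '[[0,0,0,0,1,0,0.3],[0,0,0,0,0,0,0.3]]'|egrep 'pos|force'
```

```text
tool_pos: [569.7, -44.4, 40.2]
ft_force: [2.2, -1.4, 1.1]
grip_force: 0.7
tool_pos: [569.5, -43.4, 40.2]
ft_force: [1.4, -1.1, 0.5]
grip_force: 0.7
```

It's past the blocking point and still moving freely.

```bash
python3 -m jog '[[0,0,0,0,1,0,0.3],[0,0,0,0,0,0,0.3]]'|egrep 'pos|force'; python3 -m jog '[[0,0,0,0,1,0,0.3],[0,0,0,0,0,0,0.3]]'|egrep 'pos|force'; python3 -m jog '[[0,0,0,0,1,0,0.3],[0,0,0,0,0,0,0.3]]'|egrep 'pos|force'; python3 -m jog '[[0,0,0,0,0.6,0,0.3],[0,0,0,0,0,0,0.3]]'|egrep 'pos|force'; python3 -m jog '[[0,0,0,0,0.6,0,0.3],[0,0,0,0,0,0,0.3]]'|egrep 'pos|force'
```

```text
tool_pos: [569.2, -42.4, 40.2]
ft_force: [1.1, -1.3, 0.5]
grip_force: 0.7
tool_pos: [568.9, -41.5, 40.2]
ft_force: [1.4, -1.1, 0.5]
grip_force: 0.7
tool_pos: [568.6, -40.5, 40.2]
ft_force: [1.4, -0.6, -0.7]
grip_force: 0.7
tool_pos: [568.5, -40.0, 40.2]
ft_force: [1.3, -0.2, -0.2]
grip_force: 0.8
tool_pos: [568.3, -39.4, 40.3]
ft_force: [1.1, -0.9, 0.4]
grip_force: 0.8
```

```bash
python3 -m jog '[[0,0,0,0,0.6,0,0.3],[0,0,0,0,0,0,0.3]]'|egrep 'pos|force'; python3 -m jog '[[0,0,0,0,0.6,0,0.3],[0,0,0,0,0,0,0.3]]'|egrep 'pos|force'
```

```text
tool_pos: [568.2, -38.8, 40.3]
ft_force: [1.7, -1.2, 0.3]
grip_force: 0.8
tool_pos: [568.1, -38.6, 40.3]
ft_force: [2.2, -4.8, 0.1]
grip_force: 2.1
```

The distance between the two stops is 30.6 mm, which matches 16 mm of travel plus 14 mm of finger play, so the pin is home. I'll centre the fingers, lift, and check.

```bash
python3 -m jog '[[0,0,0,0,0.5,0,0.3],[0,0,0,0,0,0,0.3],[0,0,0,0,-4,0,0.3],[0,0,0,0,-3.5,0,0.3],[0,0,0,0,0,0,0.3]]'|egrep 'pos|force'; python3 -m jog '[[0,0,0,0,0,-30,0.3],[0,0,0,0,0,-45,0.3],[0,0,0,0,0,-40,0.3],[0,0,0,0,0,-30,0.3],[0,0,0,0,0,0,0.3]]'|egrep 'time|pos|force'; python3 -m jog '[[0,0,0,0,0,0,0.3],[0,0,0,0,0,0,0.3]]' >/dev/null
python3 - <<'E'
from h import *
T=pose(); d=r.snapshot("wrist"); cv2.imwrite("pics/w6.png",d["pixels"][:,:,::-1]); h=cv2.cvtColor(d["pixels"],cv2.COLOR_RGB2HSV)
red=(((h[...,0]<8)|(h[...,0]>172))&(h[...,1]>190)&(h[...,2]>60)).astype(np.uint8)
n,l,s,c=cv2.connectedComponentsWithStats(red)
for k in [i for i in range(1,n) if s[i,4]>100]:
    x,y,w,hh,_=s[k]; px=(x+w/2,y+hh-w*.45); g=atz(d,px,70,T); print(s[k],px,"pin",g,T[:3,3])
E
```

```text
tool_pos: [569.9, -45.2, 40.2]
ft_force: [-0.3, -0.1, 1.0]
grip_force: 0.0
time: 26.15
tool_pos: [573.1, -45.3, 191.6]
ft_force: [0.3, -0.0, 0.4]
grip_force: 0.0
[272 192  18  26 317] (np.float64(281.0), np.float64(209.9)) pin [571.48548502 -44.25574189  70.        ] [569.05008338 -44.73990577 183.64294038]
```

View pics/w6.png

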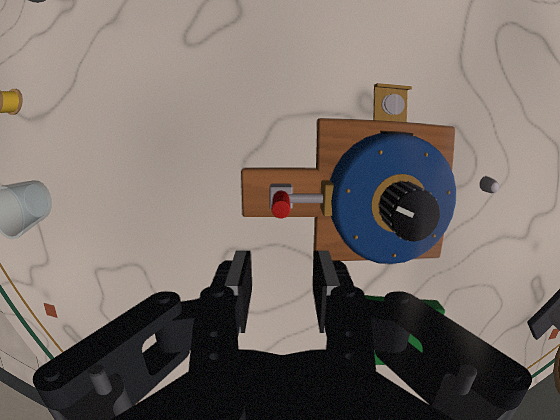

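The pin is back at its starting position, about (571,-44), and the gripper is clear of everything.

```bash
python3 -c "
from bench import r
print(r.hand_in())"
```

```text
the job is handed in; nothing more can be done
None
```

I drew the lock pin right out, turned the dial clockwise through five clicks that I counted by torque, and slid the pin fully home without it being blocked; I handed the job in at about 26 s, and the judge returned no verdict.

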